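# Lift a spot plate onto the light stand with a spatula

## Robot

A 6-joint arm with a two-finger parallel gripper is mounted at the origin on the work surface. World frame = base frame: x ahead of the robot, y to its left, z up, the work surface at z = 0. Lengths are in m, angles in rad, forces in N, time in s.
With the tool pointing down it reaches from about 0.4 to 0.825 m from the base axis. Payload 7 kg.
Tool frame: the origin (TCP) lies at the centre of the arm's flange, where the gripper is bolted on; the fingertips stand 178 mm ahead of it and the grasp point (between the pads) lies 159 mm ahead of it; z points along the fingers, y is the direction in which the jaws open and shut (so a half turn about z gives the same grasp; the last joint's range is limited). The gripper opens to 88 mm and grips with 3 to 60 N. Pads are 19 mm wide; open, the fingers measure 130 mm over their backs; the gripper's body (78 mm by 193 mm) begins 47 mm behind the grasp point.
Start: joints at [-0.813, 0.359, 0.012, 0, -1.224, -0.288], TCP at [0.306, -0.602, 0.405] pointing down, gripper open.
Joint ranges: [-3.07, 3.07], [-1.43, 2.12], [-1.02, 1.25], [-3.03, 1.67], [-3.05, -0], [-3.03, 3.03]. Speed limits (rad/s): [2.39, 2.39, 3.01, 3.14, 3.14, 3.14].

## Interface

Orientations are given as [roll, pitch, yaw] about the fixed x, y, z axes, in that order (R = Rz(yaw) Ry(pitch) Rx(roll)).
In Python, from station import arm gives the robot as it stands.
- The arm moves only by the shell command python3 -m handwheel 'ROWS' [OPENING] [FORCE]. ROWS is JSON, a list of rows, each a list of 4 numbers: the shift along the world's x, y, z in cm, then the turn about the world's z in rad. In form: [[dx, dy, dz, yaw], ...]. A call has 1 to 20 rows; each row shifts and turns the commanded pose from where the row before left it; what a row does not reach is not made up. A row lasts 1/10 s, in which the tool goes at most 50 mm and 8.59 degrees, less where a joint would pass 70% of its speed; a pose out of reach is approached as far as the arm can. A call is refused whole if a number of a shift passes 5 or a number of a turn 0.15, either way. A call with a gripper value outside its range is refused whole. OPENING is the closure, from 0 (fully open) to 1 (shut), set as the call begins (- or left out, the last holds). The fingers move at their own pace and stop on an object; FORCE is the grip in N (left out, the last holds). Time passes only in rows, so rows that do not move let the fingers close. It gives the time, the measured TCP pose, the force and the opening at its end, in the units of the state.
- arm.get_state(): the state, without advancing time (a new reading comes with each control period).
- arm.grab_frame(name): name is "scene" or "top" or "wrist"; returns a dict with "image" (384x512x3 uint8, red, green, blue), "depth" (384x512 float32, m along the optical axis (not along the pixel's ray), 0 where there is no reading), "vfov" (degrees; the focal length in pixels is half the picture's height over the tangent of half this angle, whatever the lens; pixels are square), "cx", "cy" (the principal point, pixels), "rvec" (rotation vector, rad) and "tvec" (3), from world to camera coordinates, as OpenCV has them. Camera axes: x right, y down, z forward; pixel columns grow to the right and rows downward; lengths in m; the calibration is good to about 2 mm. A picture is of the moment at which its call begins.
- arm.job_done(): hands the job in, once; it reports no verdict.
The state is a dict: "t": time; "q": joint angles; "qd": joint speeds; "joint_efforts": joint torques, N m; "eef_pos": TCP position; "ee_rot": TCP orientation; "force": force on the tool from outside, world axes, zero at the start; "moment": the same for the moment, N m; "width": finger opening in m.
Only numpy, scipy, OpenCV 4.12 (cv2) and the standard library are available. Lean on these libraries where they do the work, as an engineer would, in place of code of your own. Each camera call takes 0.05 s, during which the arm holds its last target.

## Task

Pick up the spatula by its handle, slide its blade under the rectangular porcelain spot plate on its wooden drying rack, lift the plate well clear of the rack and set it down gently, centred and lying flat, on the two rails of the empty light stand. Then draw the spatula out clear of the stand, lay it flat on the bench and let go of it. Keep the fingers off the plate, and leave the round plate where it is.

Things in the scene. Friction and masses are not known exactly. Their poses are not given: they have to be found in the camera images.
- plate_center (a point): Centre of the white rectangular porcelain plate with 12 round wells: 80 mm along its x, 100 mm along y, 6 mm thick, 115 g. It lies flat across the rails of a fixed wooden drying rack, shaped like the light stand (same base and rails) and parallel to the plate within 3 degrees, so the tunnel under it runs along the plate's x, which points roughly away from the robot.
- spatula_grip (a point): Middle of the dark wooden handle: bar 94 mm long (x), 18 wide (y), 24 tall, its centre 48 mm above the blade's underside. Steel blade towards +x, 44 mm wide, 3 thick, 52 to 150 mm ahead of this point; the load's centre belongs 110 mm ahead. The neck stays within 63 mm ahead. A tail 56 mm behind bends down level with the blade: it lies level on the bench. 150 g.
- light_stand: Empty fixed stand: white base 100 mm (x) by 130 (y), 4 thick, black strips along its sides (142 over all); two aluminium rails along x, 90 mm long, 16 wide, tops 32 mm above the bench, free gap between them 68 mm wide, 4 to 32 mm high, open at both ends. Origin on the bench at its centre; x roughly away from the robot. The plate's 100 mm side belongs across the rails.
- round_center (a point): Centre (half-way up) of a round white plate, 98 mm in diameter and 6 mm thick, on a second wooden drying rack of the same kind. It stays where it is.

How it is judged:
On the way:
1. the spot plate is carried on the spatula, at least 20 mm clear of the rails (height (world z) of plate_center above 0.055 m and contact force between spatula and spot_plate above 0.3 N and angle between plate_center's own z axis and vertical below 0.4 rad), for 0.2 s.
At the end, for the whole second after the job is handed in: Spot plate at rest on both rails of the light stand: centre within 18 mm of the stand's, turned under 0.2 rad, tilted under 0.06 rad, 31 to 39 mm high. Spatula at rest on the bench (grip 43 to 53 mm high, tilt under 0.1 rad), touching neither plate nor stand. Round plate within 15 mm of its start (horizontal distance between plate_center and light_stand below 0.018 m and angle between the x axis of plate_center and the x axis of light_stand, either way round below 0.2 rad and angle between plate_center's own z axis and vertical below 0.06 rad and height (world z) of plate_center between 0.031 and 0.039 m and linear speed of each of spot_plate, spatula below 0.02 m/s and contact force between spatula and spot_plate below 0.05 N and contact force between spatula and light_stand below 0.05 N and height (world z) of spatula_grip between 0.043 and 0.053 m and angle between spatula_grip's own z axis and vertical below 0.1 rad and distance of round_center from where it was at the start of the episode below 0.015 m).
It fails at once if the fingers touch the spot plate (contact force between the fingers and spot_plate above 0.5 N).
It fails at once if the spot plate strikes the light stand with more than 25 N (contact force between spot_plate and light_stand above 25 N).
It fails at once if the round plate is moved more than 15 mm (distance of round_center from where it was at the start of the episode above 0.015 m).
It also fails if it takes over 59 s, if anything falls off the work surface, if the arm or the gripper's body presses on something with over 40 N, if the wrist force passes 120 N, or if a joint passes its speed limit or range.

## Working session

There is one attempt and no reset: what is moved stays moved. The work goes in short steps, Python scripts to look and compute and a shell command to move; the robot and the scene stay as the last step left them, time stands still between calls to the robot, and variables do not carry over. Pictures are saved under pics/ and viewed, and the job is handed in when it is done.

```bash
ls; mkdir -p pics
cat > h.py <<'E'
import numpy as np, cv2
from station import arm
def grab(n,save=None):
    f=arm.grab_frame(n)
    if save: cv2.imwrite('pics/'+save+'.png',f['image'][:,:,::-1])
    np.savez('last_'+n+'.npz',**f)
    return f
def cam(f):
    R,_=cv2.Rodrigues(np.array(f['rvec'],float)); t=np.array(f['tvec'],float)
    h=f['image'].shape[0]; fl=h/2/np.tan(np.radians(float(f['vfov']))/2)
    return R,t,fl
def onplane(f,uv,z):
    R,t,fl=cam(f); uv=np.atleast_2d(np.array(uv,float))
    d=np.c_[(uv[:,0]-f['cx'])/fl,(uv[:,1]-f['cy'])/fl,np.ones(len(uv))]@R
    c=-R.T@t
    s=(z-c[2])/d[:,2]
    return c+d*s[:,None]
def cloud(f):
    R,t,fl=cam(f); D=f['depth']; v,u=np.mgrid[:D.shape[0],:D.shape[1]]
    P=np.stack([(u-f['cx'])/fl*D,(v-f['cy'])/fl*D,D],-1)
    return (P-t)@R
def proj(f,p):
    R,t,fl=cam(f); q=np.atleast_2d(p)@R.T+t
    return np.c_[q[:,0]/q[:,2]*fl+f['cx'],q[:,1]/q[:,2]*fl+f['cy']]
E
python3 - <<'E'
from h import *
print(arm.get_state())
for n in("top","scene","wrist"):
    f=grab(n,n+'0'); R,t,fl=cam(f); print(n,-R.T@t,R[2],fl,f['cx'],f['cy'],f['vfov'],[k for k in f])
E
```

```text
pics
{'t': 0.0, 'q': array([-8.12893335e-01,  3.59388646e-01,  1.10370518e-02, -3.20695785e-04,
       -1.22411021e+00, -2.88130668e-01]), 'qd': array([-2.47108200e-05, -9.49920126e-04,  1.71781780e-03, -7.66634798e-04,
       -1.17236056e-03, -1.34987794e-03]), 'joint_efforts': array([ 6.93874408e-04, -5.82723820e+01,  2.93064505e+01,  6.99728027e+00,
        7.11413290e-03, -1.39850308e-04]), 'eef_pos': array([ 0.30548064, -0.60169322,  0.40371712]), 'ee_rot': array([ 3.13991016e+00, -1.84259310e-04, -2.67192939e+00]), 'force': array([-1.17734291, -0.25199835,  0.05667854]), 'moment': array([-0.04855814, -0.04911746,  0.04293932]), 'width': 0.08743483214882777}
top [0.41006668 0.01853145 1.03399207] [ 0.13386886 -0.01071679 -0.99094111] 460.99308454203737 260.5574052277009 192.99185539579625 45.222688813698426 ['image', 'depth', 'vfov', 'cx', 'cy', 'rvec', 'tvec']
scene [0.82814937 0.47663895 0.61792226] [-0.33899292 -0.60886243 -0.71719616] 357.3585471830481 257.34551736801296 189.35856406927297 56.496099914916954 ['image', 'depth', 'vfov', 'cx', 'cy', 'rvec', 'tvec']
wrist [ 0.23448838 -0.63939393  0.38498215] [ 0.26513122  0.13732881 -0.95438265] 284.6408153523586 248.7018337661062 195.48098867800778 68.00203253490528 ['image', 'depth', 'vfov', 'cx', 'cy', 'rvec', 'tvec']
```

View pics/top0.png

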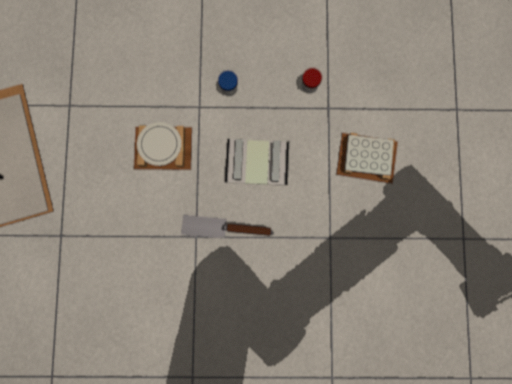

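View pics/scene0.png

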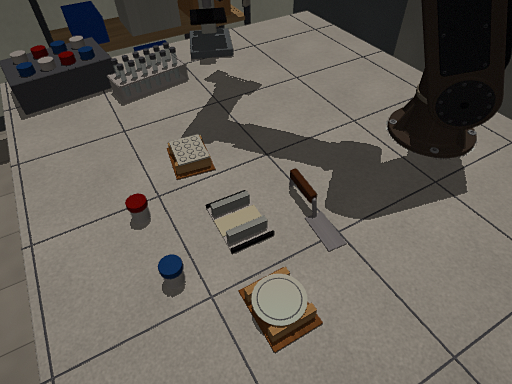

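View pics/wrist0.png

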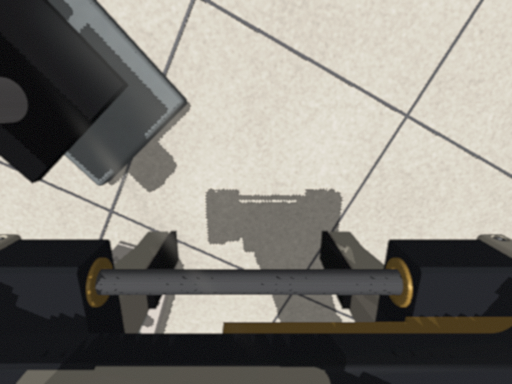

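The top view shows the spot plate at about (370,155), the light stand at (257,162) and the round plate at (160,145). The spatula lies with its blade at (203,226), pointing left, and its handle at (248,229). Next I'll measure.

Run:
```python
from h import *
f=dict(np.load('last_top.npz')); im=f['image']; P=cloud(f); hsv=cv2.cvtColor(im,cv2.COLOR_RGB2HSV)
cv2.imwrite('pics/topzoom.png',cv2.resize(im[100:250,120:420,::-1],None,fx=2.6,fy=2.6,interpolation=cv2.INTER_CUBIC))
def rectof(m,z,name,box):
    M=np.zeros(m.shape,np.uint8); x0,y0,x1,y1=box; M[y0:y1,x0:x1]=m[y0:y1,x0:x1]
    cs,_=cv2.findContours(M,cv2.RETR_EXTERNAL,cv2.CHAIN_APPROX_NONE); c=max(cs,key=cv2.contourArea)
    w=onplane(f,c[:,0,:],z)[:,:2]; r=cv2.minAreaRect((w*1000).astype(np.float32)); print(name,'z',z,r, 'medz',np.median(P[...,2][M>0])); return c
Z=P[...,2]
# heights
for n,(u,v) in dict(spot=(370,155),round=(160,145),railL=(237,160),railR=(276,160),pad=(257,162),handle=(248,229),blade=(203,226),bench=(300,120)).items(): print(n,P[v,u])
hand=(hsv[...,0]<15)&(hsv[...,1]>120)
rectof(hand,0.06,'handle top',(215,210,285,245))
print([ (v,u,im[v,u]) for v,u in ((155,350),(226,203),(160,237),(150,344),(215,203),(160,257))])
white=(hsv[...,1]<45)&(hsv[...,2]>165)
rectof((Z>0.03),0.038,'spot by depth',(325,120,410,190))
rectof((Z>0.03),0.038,'round by depth',(125,115,200,180))
rectof((Z>0.02),0.032,'stand L',(220,130,256,195))
rectof((Z>0.02),0.032,'stand R',(258,130,300,195))
```

```text
spot [ 0.63185744 -0.23404452  0.03637723]
round [0.64885513 0.22975743 0.04062892]
railL [0.61917029 0.0604692  0.02954751]
railR [ 0.61960688 -0.02602029  0.03143616]
pad [0.61933995 0.0160061  0.00865213]
handle [0.4646736  0.03390767 0.06187562]
blade [0.47400313 0.13554398 0.00105384]
bench [ 7.21063040e-01 -8.27528849e-02  4.73382779e-05]
handle top z 0.06 ((465.06585693359375, 32.886295318603516), (87.72511291503906, 13.995923042297363), 84.92853546142578) medz 0.05908705818589674
[(155, 350, array([160, 156, 142], dtype=uint8)), (226, 203, array([129, 122, 120], dtype=uint8)), (160, 237, array([144, 142, 132], dtype=uint8)), (150, 344, array([50, 28, 15], dtype=uint8)), (215, 203, array([151, 144, 134], dtype=uint8)), (160, 257, array([172, 172, 146], dtype=uint8))]
spot by depth z 0.038 ((632.384765625, -230.99465942382812), (103.09222412109375, 90.23552703857422), 81.11067199707031) medz 0.03719651130867958
round by depth z 0.038 ((654.3013916015625, 230.81690979003906), (94.93354797363281, 100.98178100585938), 0.5441001653671265) medz 0.037212093445114905
stand L z 0.032 ((623.1022338867188, 58.0858268737793), (18.500089645385742, 90.70584869384766), 85.97881317138672) medz 0.030993967040390726
stand R z 0.032 ((619.7353515625, -25.25193214416504), (16.310007095336914, 91.06878662109375), 87.33808135986328) medz 0.030762165929178683
```

View pics/topzoom.png

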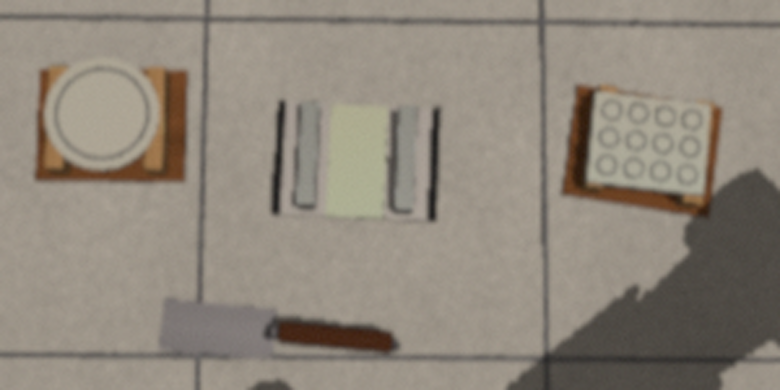

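```bash
cat > meas.py <<'E'
from h import *
f=dict(np.load('last_top.npz')); im=f['image']; hsv=cv2.cvtColor(im,cv2.COLOR_RGB2HSV); P=cloud(f)
S=4; big=cv2.resize(im,None,fx=S,fy=S,interpolation=cv2.INTER_CUBIC); hb=cv2.cvtColor(big,cv2.COLOR_RGB2HSV)
def rectof(m,z,name,box,close=0):
    M=np.zeros(m.shape,np.uint8); x0,y0,x1,y1=[S*b for b in box]; M[y0:y1,x0:x1]=m[y0:y1,x0:x1]
    if close: M=cv2.morphologyEx(M,cv2.MORPH_CLOSE,np.ones((close,close),np.uint8))
    cs,_=cv2.findContours(M,cv2.RETR_EXTERNAL,cv2.CHAIN_APPROX_NONE); c=max(cs,key=cv2.contourArea)
    px=(c[:,0,:]+.5)/S-.5
    w=onplane(f,px,z)[:,:2]; r=cv2.minAreaRect((w*1000).astype(np.float32)); print(name,np.round(r[0],1),np.round(r[1],1),round(r[2],2)); 
    cv2.drawContours(dbg,[c],-1,(0,0,255),1)
    return w
dbg=big[:,:,::-1].copy()
H,Sx,V=hb[...,0].astype(int),hb[...,1],hb[...,2]
warm=Sx>75
rectof((Sx<60)&(V>100),0.038,'spot',(340,128,398,184),9)
rectof((Sx>95)|((Sx<60)&(V>130)&False),0.004,'rackbase',(330,125,402,190),0)
rectof((Sx>95),0.004,'rackbase filled',(330,125,402,190),61)
rectof(V<60,0.005,'stripL',(222,132,232,192))
rectof(V<60,0.005,'stripR',(284,132,294,192))
rectof((H>25)&(H<40)&(Sx>35),0.005,'pad',(240,132,275,192))
w=rectof((H<15)&(Sx>110),0.060,'handle',(215,210,285,245))
w=rectof((np.abs(big.astype(int)[...,0]-big.astype(int)[...,2])<14)&(V<140)&(V>105),0.003,'blade',(178,208,226,243),5)
cv2.imwrite('pics/dbg.png',cv2.resize(dbg[100*S:250*S,120*S:420*S],(800,400)))
E
python3 meas.py
```

```text
spot [ 640.9 -231.9] [105.8 130.1] 0.53
rackbase [ 632.6 -234.5] [129.4 100.7] 81.96
rackbase filled [ 634.2 -235.1] [130.5 101.3] 80.5
stripL [623.8  85.3] [ 4.4 95.7] 87.75
stripR [618.7 -51. ] [ 4.  95.6] 87.6
pad [620.8  15.9] [ 50.3 100.4] 87.73
handle [465.   32.9] [91.3 15. ] 85.22
blade [471.2 133.4] [105.6  75.8] 74.18
```

View pics/dbg.png

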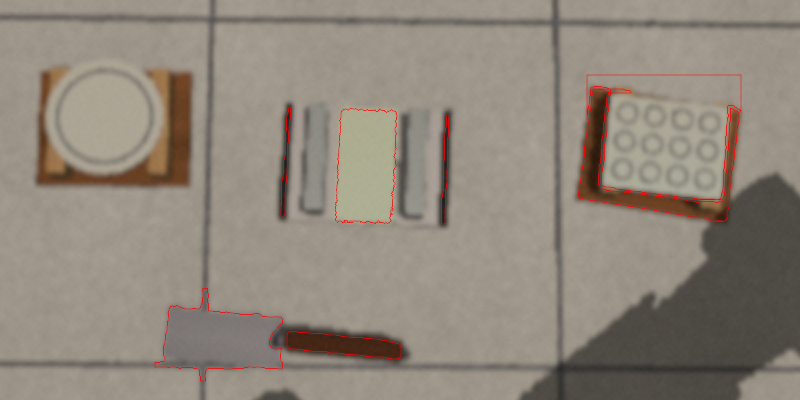

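```bash
cat >> meas.py <<'E'
print('---')
c=np.array([(595,89),(713,103),(705,193),(588,183)])/2.6+[120,100]-.3
w=onplane(f,c,0.038); print('plate corners',w.round(4), w.mean(0).round(4))
Zb=cv2.resize(P[...,2].astype(np.float32),None,fx=S,fy=S,interpolation=cv2.INTER_LINEAR)
rectof((Zb>0.03)&(Sx<55)&(V>100),0.038,'spot2',(340,128,398,184),5)
rectof(cv2.morphologyEx(((np.abs(big.astype(int)[...,0]-big.astype(int)[...,2])<14)&(V<140)&(V>105)).astype(np.uint8),cv2.MORPH_OPEN,np.ones((25,25),np.uint8))>0,0.003,'blade2',(178,208,225,243),0)
cv2.imwrite('pics/dbg2.png',cv2.resize(dbg[120*S:240*S,160*S:400*S],(800,400)))
E
python3 meas.py|sed -n '/---/,$p'
```

```text
---
plate corners [[ 0.6789 -0.187   0.038 ]
 [ 0.6676 -0.2879  0.038 ]
 [ 0.5894 -0.2786  0.038 ]
 [ 0.5971 -0.1795  0.038 ]] [ 0.6332 -0.2332  0.038 ]
spot2 [ 634.8 -231.8] [100.   84.9] 83.58
blade2 [472.9 134.3] [97.7 45.9] 85.34
```

View pics/dbg2.png

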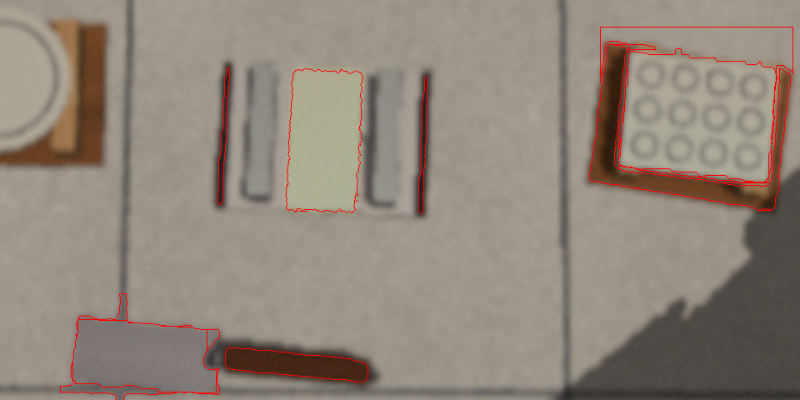

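```bash
python3 -m handwheel '[[0.5,2,0,0.05],[1,4,0,0.1],[1,4,0,0.1],[1,4,0,0.1],[1,4,0,0.1],[1,4,0,0.1],[1,4,0,0.1],[1,4,0,0.1],[1,4,0,0.1],[1,4,0,0.1],[1,4,0,0.05],[1,4,0,0.018],[1,4,-1,0],[1,4,-1,0],[1,4,-2,0],[1,4,-2,0],[0.4,1.5,-1,0],[0,0,0,0]]' 0 60
```

```text
t: 1.95
eef_pos: [0.4645, 0.0347, 0.3331]
ee_rot: [3.139, -0.001, -1.651]
force: [0.1, 1.1, 1.1]
width: 0.0876
```

Run:
```python
from h import *
f=grab('wrist','wrist1'); print(arm.get_state()['eef_pos'],arm.get_state()['ee_rot'])
print(proj(f,[[0.4648,0.0333,0.06],[0.4648+.047*.083,0.0333+.047,0.06],[0.4648-.047*.083,0.0333-.047,0.06]]))
```

```text
[0.46444456 0.03370762 0.33395003] [ 3.13975090e+00 -1.19950381e-03 -1.65186967e+00]
[[248.92264741 196.7141848 ]
 [248.77013609 242.26421431]
 [249.09213377 146.09427975]]
```

View pics/wrist1.png

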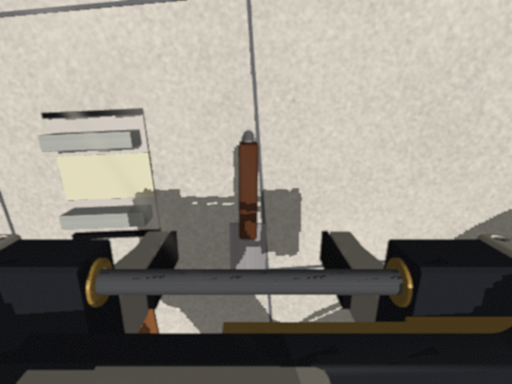

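The handle shows at column 248, rows 142 to 238, centred between the open fingers and within 4 px of the prediction. I'll go down and grip.

```bash
python3 -m handwheel '[[0,-0.1,-1,0],[0,0,-2.5,0],[0,0,-2.5,0],[0,0,-2.5,0],[0,0,-2,0],[0,0,-1.3,0],[0,0,-0.7,0],[0,0,-0.2,0],[0,0,0,0]]' 0 60; python3 -m handwheel '[[0,0,0,0],[0,0,0,0],[0,0,0,0],[0,0,0,0],[0,0,0,0],[0,0,0,0],[0,0,0,0],[0,0,0,0]]' 1 60
```

```text
t: 2.9
eef_pos: [0.4647, 0.0317, 0.2079]
ee_rot: [-3.141, 0.0, -1.655]
force: [0.2, 1.6, 0.4]
width: 0.0873
t: 3.7
eef_pos: [0.4646, 0.0322, 0.2076]
ee_rot: [3.142, -0.0, -1.654]
force: [-0.4, 0.8, -0.1]
width: 0.0295
```

```bash
python3 -m handwheel '[[0,0,0,0],[0,0,0,0],[0,0,0,0],[0,0,0,0],[0,0,0.5,0],[0,0,1.5,0],[0,0,2,0],[0,0,2,0],[0,0,1,0],[0,0,0,0],[0,0,0,0]]'
python3 - <<'E'
from h import *
for n in('wrist','scene'): grab(n,n+'2')
f=grab('top','top2'); cv2.imwrite('pics/top2z.png',cv2.resize(f['image'][100:250,120:420,::-1],None,fx=2.6,fy=2.6,interpolation=cv2.INTER_CUBIC))
print(arm.get_state())
E
```

```text
t: 4.8
eef_pos: [0.4642, 0.032, 0.2772]
ee_rot: [3.141, 0.0, -1.654]
force: [0.2, 1.1, -1.5]
width: 0.0177
{'t': 4.95, 'q': array([ 4.93571786e-01,  1.44283432e-01, -6.10022947e-01, -2.71493574e-04,
       -8.18286632e-01, -5.76571775e-01]), 'qd': array([-0.00265517,  0.00148613,  0.00435697,  0.00199665, -0.00328797,
        0.00072246]), 'joint_efforts': array([-5.34640894e-04, -3.55720603e+01,  2.32838506e+01,  5.63177079e+00,
        6.47852521e-04, -5.21142647e-04]), 'eef_pos': array([0.46420302, 0.03198462, 0.2767047 ]), 'ee_rot': array([ 3.13997855e+00, -8.13612552e-04, -1.65398140e+00]), 'force': array([ 0.39333433, -0.56790248, -1.55366224]), 'moment': array([-0.05078895,  0.12495223, -0.02383731]), 'width': 0.01769290568117417}
```

View pics/scene2.png

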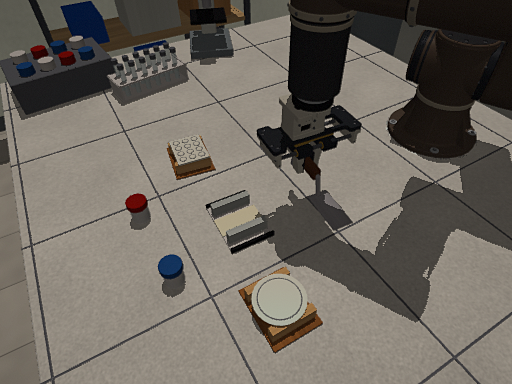

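View pics/top2z.png

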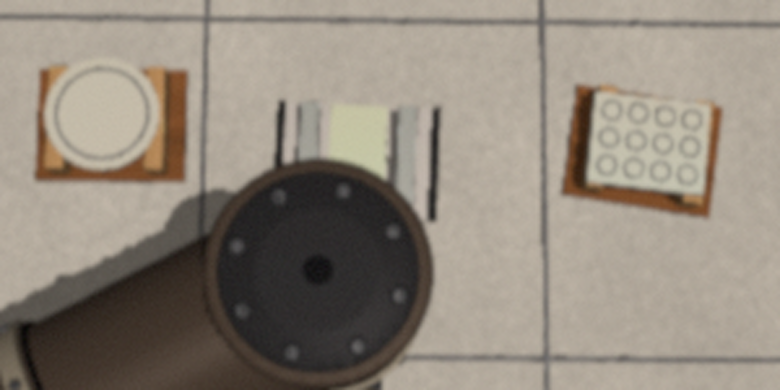

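View pics/wrist2.png

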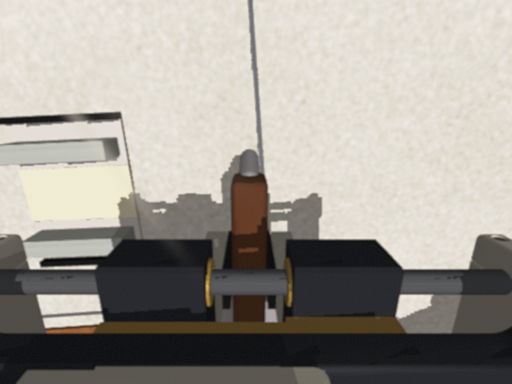

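Gripped, with the width at 17.7 mm on an 18 mm handle. Next I'll check where the grip sits along the handle, and the pitch, from depth.

Run:
```python
from h import *
f=dict(np.load('last_wrist.npz')); P=cloud(f)
T=np.array([.4643,.032]); ax=np.array([np.cos(1.4876),np.sin(1.4876)]); n=np.array([-ax[1],ax[0]])
a=(P[...,:2]-T)@ax; b=(P[...,:2]-T)@n; z=P[...,2]
m=(f['depth']>0)&(abs(b)<.009)&(z>.12)&(z<.15)
print('handle top wrist: a',a[m].min(),a[m].max(),np.polyfit(a[m],z[m],1),z[m].mean(), m.sum())
m=(f['depth']>0)&(abs(b)<.03)&(z>.055)&(z<.15)&(a<-.03); print('tail min a',a[m].min(),z[m].min())
f=dict(np.load('last_scene.npz')); P=cloud(f)
a=(P[...,:2]-T)@ax; b=(P[...,:2]-T)@n; z=P[...,2]
m=(f['depth']>0)&(abs(b)<.03)&(z>.055)&(z<.09)&(a>.045)&(a<.2)
A=np.c_[a[m],b[m],np.ones(m.sum())]; c=np.linalg.lstsq(A,z[m],rcond=None)[0]
print('blade',a[m].min(),a[m].max(),b[m].min(),b[m].max(),c,'z at 101',c[0]*.101+c[2],m.sum())
```

```text
handle top wrist: a -0.048724956678914175 0.031641082764342944 [0.02600007 0.1309112 ] 0.1304693848681723 4020
tail min a -0.05619018496407169 0.07572869744396646
blade 0.05202014319121383 0.15183718986840095 -0.022163557688925882 0.023445523100720945 [-0.01952002  0.0047224   0.07456916] z at 101 0.07259763753732594 865
```

```bash
python3 -m handwheel '[[-0.2,-0.8,0,-0.06],[-0.4,-1.8,0,-0.13],[-0.4,-1.8,0,-0.13],[-0.4,-1.8,0,-0.13],[-0.4,-1.8,0,-0.13],[-0.4,-1.8,0,-0.13],[-0.4,-1.8,0,-0.13],[-0.4,-1.8,0,-0.13],[-0.4,-1.8,0,-0.13],[-0.4,-1.8,0,-0.13],[-0.4,-1.8,0,-0.13],[-0.4,-1.8,0,-0.13],[-0.4,-1.8,0,-0.13],[-0.4,-1.3,0,0],[0,0,0,0],[0,0,0,0]]'
python3 - <<'E'
from h import *
for n in('wrist','scene'): grab(n,n+'3')
f=grab('top','top3'); cv2.imwrite('pics/top3z.png',cv2.resize(f['image'][100:250,220:420,::-1],None,fx=3.9,fy=3.9,interpolation=cv2.INTER_CUBIC))
print(arm.get_state())
E
```

```text
t: 6.55
eef_pos: [0.4104, -0.2049, 0.2771]
ee_rot: [-3.142, -0.001, 3.009]
force: [-0.2, 0.5, -0.8]
width: 0.0178
{'t': 6.7, 'q': array([-3.04966401e-02,  1.32135146e-01, -6.23062001e-01, -1.14582136e-04,
       -8.16020190e-01, -1.67170960e+00]), 'qd': array([ 0.0033312 , -0.00434642,  0.00243027,  0.0017584 , -0.00054698,
        0.00198381]), 'joint_efforts': array([-2.29783156e-01, -3.39627421e+01,  2.30718023e+01,  5.57869926e+00,
       -7.28420285e-02, -3.95024472e-03]), 'eef_pos': array([ 0.41068458, -0.20440091,  0.27743239]), 'ee_rot': array([ 3.14155206e+00, -4.27276631e-04,  3.01010423e+00]), 'force': array([-0.18531222,  0.1705666 , -1.43037769]), 'moment': array([-0.00762827, -0.0964865 , -0.00214666]), 'width': 0.017479294952343297}
```

View pics/top3z.png

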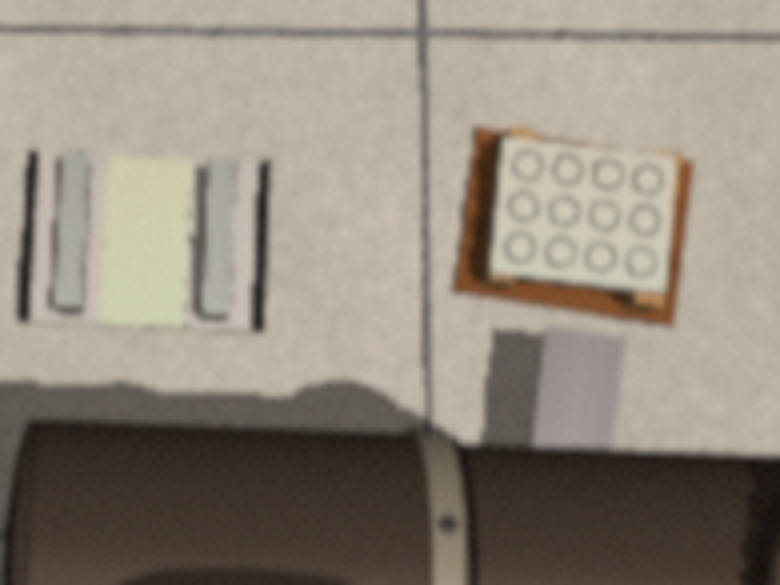

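View pics/scene3.png

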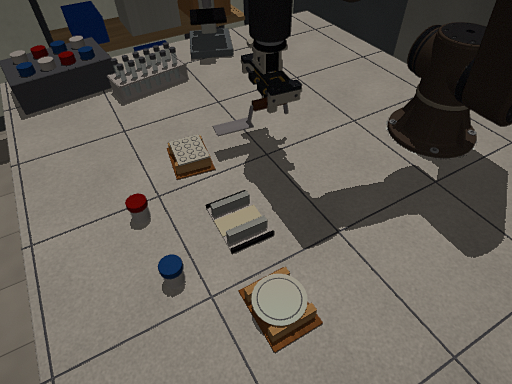

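View pics/wrist3.png

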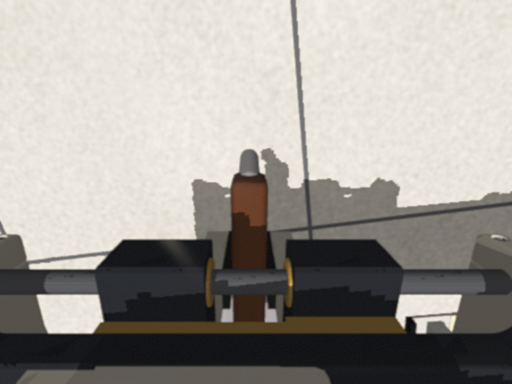

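Run:
```python
from h import *
f=dict(np.load('last_top.npz'))
def pt(zx,z): 
    return onplane(f,np.array(zx)/3.9+[220,100]-.37,z)[:,:2]*1000
print('plate',pt([(502,137),(682,155),(668,291),(490,276)],.038).round(1))
print('base',pt([(476,127),(693,160),(674,325),(455,290)],.004).round(1))
b=pt([(546,329),(623,337),(612,449),(534,444)],.0727); print('blade tip L,R; near R,L',b.round(1))
print('rail fr right',pt([(632,300),(662,305)],.032).round(1),'rail back L',pt([(510,129),(536,132)],.032).round(1))
C=np.array([633,-234]); ax=np.array([np.cos(-.1313),np.sin(-.1313)]); n=np.array([-ax[1],ax[0]])
G=np.array([410.5,-204.6])
for nm,q in dict(C=C,bl=b.mean(0),tipmid=b[:2].mean(0),base=pt([(476,127),(693,160),(674,325),(455,290)],.004).mean(0),plate=pt([(502,137),(682,155),(668,291),(490,276)],.038).mean(0)).items(): print(nm,q.round(1),'along',(q-G)@ax,'lat',(q-G)@n)
```

```text
plate [[ 677.  -186.5]
 [ 667.5 -289.1]
 [ 588.7 -278.7]
 [ 596.4 -178.2]]
base [[ 692.  -178.2]
 [ 673.3 -306. ]
 [ 574.8 -291.7]
 [ 594.3 -164.4]]
blade tip L,R; near R,L [[ 561.  -201.3]
 [ 557.  -243.1]
 [ 496.  -235.5]
 [ 498.3 -193.5]]
rail fr right [[ 584.4 -259.9]
 [ 581.7 -276.8]] rail back L [[ 683.3 -192.4]
 [ 681.7 -207.3]]
C [ 633 -234] along 224.43397631776668 lat -0.016558869292047012
bl [ 528.1 -218.3] along 118.35548028679216 lat 1.7785585274796045
tipmid [ 559.  -222.2] along 149.49452998508426 lat 1.9997076405093879
base [ 633.6 -235.1] along 225.15912104062164 lat -1.0225390090133069
plate [ 632.4 -233.1] along 223.71863595231827 lat 0.7587489584491519
```

```bash
python3 -m handwheel '[[0,0,-0.5,-0.01],[0,0,-1,0],[0,0,-1.5,0],[0,0,-1.5,0],[0,0,-0.8,0],[0,0,-0.2,0],[0,0,0,0],[0,0,0,0],[0.3,-0.04,0,0],[0.7,-0.1,0,0],[1,-0.14,0,0],[1,-0.14,0,0],[1,-0.14,0,0],[0.7,-0.1,0,0],[0.3,-0.04,0,0],[0,0,0,0]]'
python3 - <<'E'
from h import *
grab('scene','scene4')
f=grab('top','top4'); cv2.imwrite('pics/top4z.png',cv2.resize(f['image'][100:250,220:420,::-1],None,fx=3.9,fy=3.9,interpolation=cv2.INTER_CUBIC))
g=dict(np.load('last_scene.npz')); cv2.imwrite('pics/scene4z.png',cv2.resize(g['image'][80:230,130:330,::-1],None,fx=4,fy=4,interpolation=cv2.INTER_CUBIC))
E
```

```text
t: 8.3
eef_pos: [0.4609, -0.2119, 0.2224]
ee_rot: [-3.142, -0.0, 2.999]
force: [-0.2, 0.1, -1.8]
width: 0.0178
```

View pics/top4z.png

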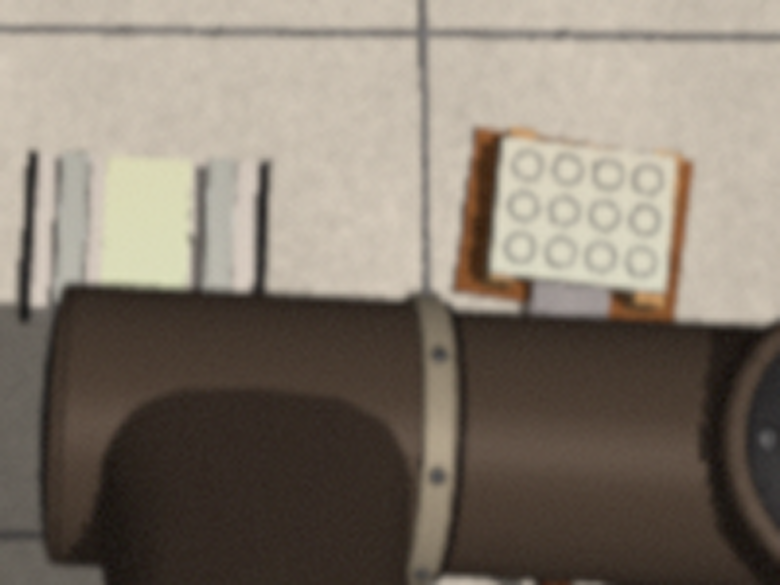

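View pics/scene4z.png

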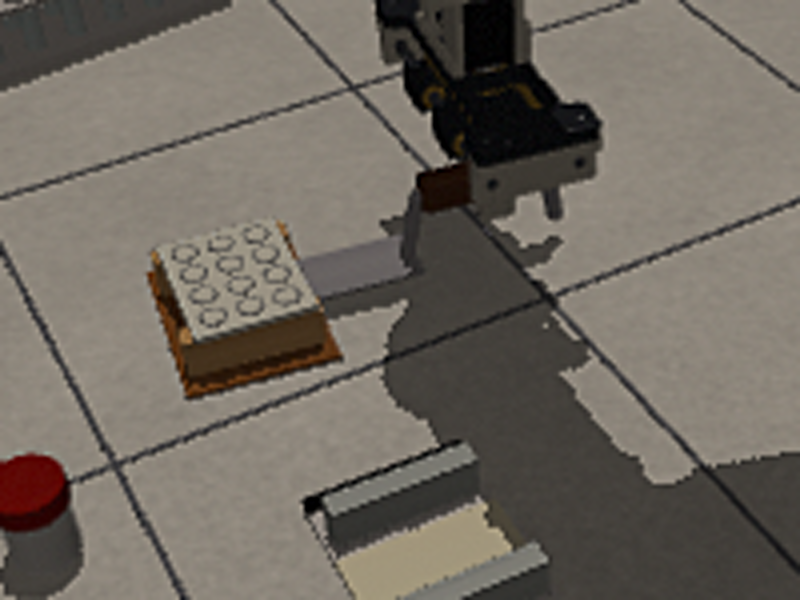

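The blade is in the tunnel, centred between the rails. It sits at columns 527 to 609 of the zoom against a gap of about 506 to 632, and the plate has not moved. I'll push on 63 mm.

```bash
python3 -m handwheel '[[0.4,-0.05,0,0],[0.8,-0.11,0,0],[1,-0.14,0,0],[1,-0.14,0,0],[1,-0.14,0,0],[1,-0.14,0,0],[0.7,-0.09,0,0],[0.4,-0.05,0,0],[0,0,0,0],[0,0,0,0]]'
python3 - <<'E'
from h import *
grab('scene','scene5')
f=grab('top','top5'); cv2.imwrite('pics/top5z.png',cv2.resize(f['image'][100:250,220:420,::-1],None,fx=3.9,fy=3.9,interpolation=cv2.INTER_CUBIC))
g=dict(np.load('last_scene.npz')); cv2.imwrite('pics/scene5z.png',cv2.resize(g['image'][80:230,130:330,::-1],None,fx=4,fy=4,interpolation=cv2.INTER_CUBIC))
E
```

```text
t: 9.4
eef_pos: [0.5233, -0.2204, 0.2225]
ee_rot: [3.141, -0.001, 2.999]
force: [0.2, 0.4, -1.2]
width: 0.0178
```

View pics/scene5z.png

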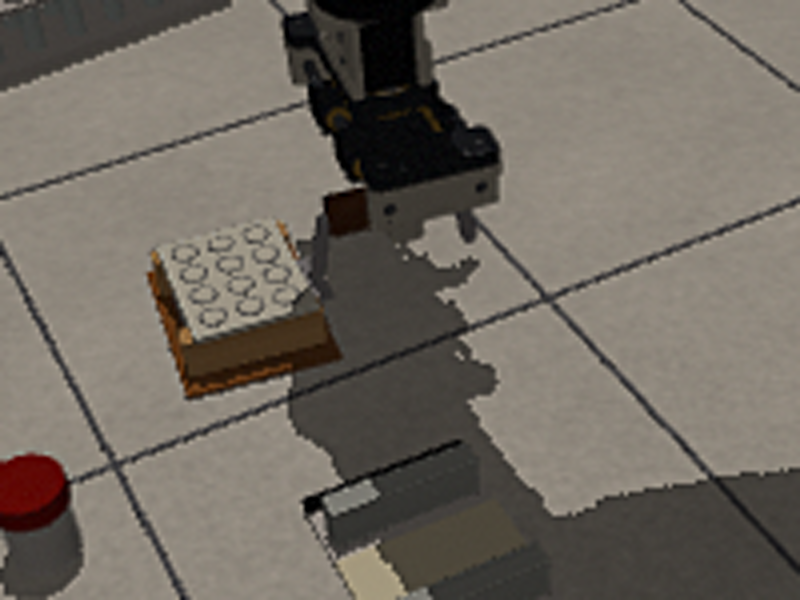

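```bash
python3 -m handwheel '[[0,0,0.3,0],[0,0,0.4,0],[0,0,0.3,0],[0,0,0.2,0],[0,0,0.2,0],[0,0,0.2,0],[0,0,0.2,0],[0,0,0.2,0],[0,0,0.3,0],[0,0,0.4,0],[0,0,0.4,0],[0,0,0.5,0],[0,0,0.5,0],[0,0,0.5,0],[0,0,0.5,0],[0,0,0.5,0],[0,0,0.4,0],[0,0,0.2,0],[0,0,0,0],[0,0,0,0]]'
python3 - <<'E'
from h import *
grab('scene','scene6')
f=grab('top','top6'); cv2.imwrite('pics/top6z.png',cv2.resize(f['image'][100:250,220:420,::-1],None,fx=3.9,fy=3.9,interpolation=cv2.INTER_CUBIC))
g=dict(np.load('last_scene.npz')); cv2.imwrite('pics/scene6z.png',cv2.resize(g['image'][80:230,130:330,::-1],None,fx=4,fy=4,interpolation=cv2.INTER_CUBIC))
E
```

```text
t: 11.5
eef_pos: [0.5235, -0.2204, 0.2845]
ee_rot: [3.142, -0.0, 2.999]
force: [0.8, 0.1, -3.3]
width: 0.0175
```

View pics/scene6z.png

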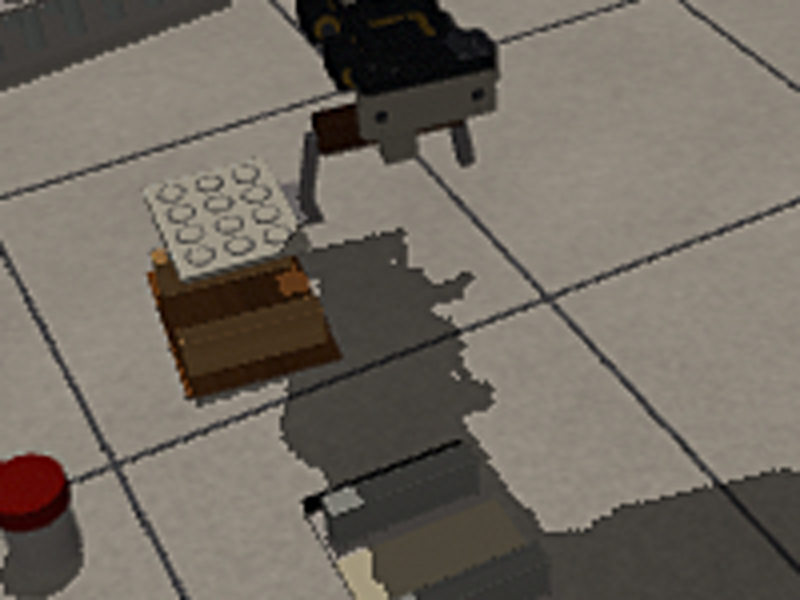

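View pics/top6z.png

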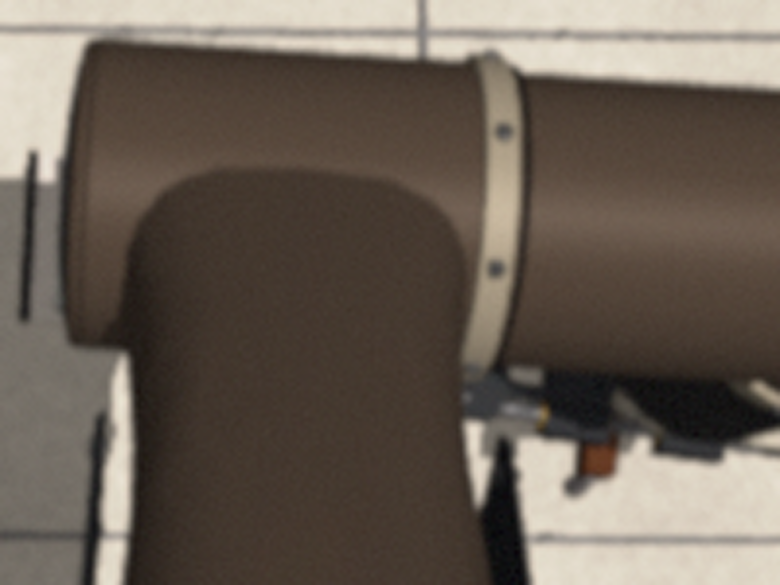

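```bash
cat > plate.py <<'E'
from h import *
import sys
def plate(zmin,zmax,near,rad=.075):
    f=dict(np.load('last_scene.npz')); P=cloud(f); im=f['image']; hs=cv2.cvtColor(im,cv2.COLOR_RGB2HSV)
    m=(f['depth']>0)&(P[...,2]>zmin)&(P[...,2]<zmax)&(np.hypot(P[...,0]-near[0],P[...,1]-near[1])<rad)&(hs[...,2]>95)&(hs[...,1]<70)
    M=m.astype(np.uint8); n,l,s,c=cv2.connectedComponentsWithStats(M); k=1+np.argmax(s[1:,4]); m=l==k
    p=P[m]; A=np.c_[p[:,0],p[:,1],np.ones(len(p))]; co=np.linalg.lstsq(A,p[:,2],rcond=None)[0]
    r=cv2.minAreaRect((p[:,:2]*1000).astype(np.float32)); print('rect',r,'slopes',co[:2].round(4),'ztop',np.median(p[:,2]),len(p))
    return np.array(r[0]),r
if __name__=='__main__':
    z0,z1,x,y=map(float,sys.argv[1:]); c,r=plate(z0,z1,(x,y)); print(arm.get_state()['eef_pos'],arm.get_state()['ee_rot'])
E
python3 plate.py .08 .115 .632 -.234
```

```text
rect ((630.3995361328125, -232.32647705078125), (99.99681091308594, 84.04430389404297), 84.00911712646484) slopes [-0.0003  0.0027] ztop 0.08540012136453407 718
[ 0.5234451  -0.22043184  0.28438326] [ 3.14156188e+00 -5.12371494e-04  2.99935655e+00]
```

```bash
python3 -m handwheel '[[0,0.2,0,0],[0,0.5,0,0],[0,0.8,0,0.003],[0,1.1,0,0.004],[-0.1,1.4,0,0.006],[-0.1,1.6,0,0.006],[-0.1,1.6,0,0.006],[-0.1,1.6,0,0.006],[-0.1,1.6,0,0.006],[-0.1,1.6,0,0.006],[-0.1,1.6,0,0.006],[-0.1,1.6,0,0.006],[-0.1,1.6,0,0.006],[-0.1,1.6,0,0.006],[-0.1,1.6,0,0.006],[-0.1,1.4,0,0.006],[0,1.1,0,0.005],[0,0.8,0,0.003],[0,0.5,0,0],[0,0.2,0,0]]'; python3 -m handwheel '[[0,0,0,0],[0,0,0,0],[0,0,0,0]]'
python3 - <<'E'
from h import *
grab('scene','scene7'); grab('top','top7')
g=dict(np.load('last_scene.npz')); cv2.imwrite('pics/scene7z.png',cv2.resize(g['image'][120:270,130:330,::-1],None,fx=4,fy=4,interpolation=cv2.INTER_CUBIC))
E
python3 plate.py .07 .115 .621 .016
```

```text
t: 13.6
eef_pos: [0.5116, 0.0199, 0.2846]
ee_rot: [-3.142, -0.0, 3.087]
force: [-0.0, 0.2, -2.1]
width: 0.0178
t: 13.9
eef_pos: [0.5115, 0.0191, 0.2846]
ee_rot: [-3.142, -0.0, 3.086]
force: [0.6, -0.2, -2.8]
width: 0.0176
rect ((612.6295776367188, 15.812889099121094), (100.58099365234375, 97.81550598144531), 88.96341705322266) slopes [0.008  0.0029] ztop 0.08568768705057579 1241
[0.51153452 0.01920089 0.28464098] [-3.14156775e+00 -6.87344008e-05  3.08583550e+00]
```

View pics/scene7z.png

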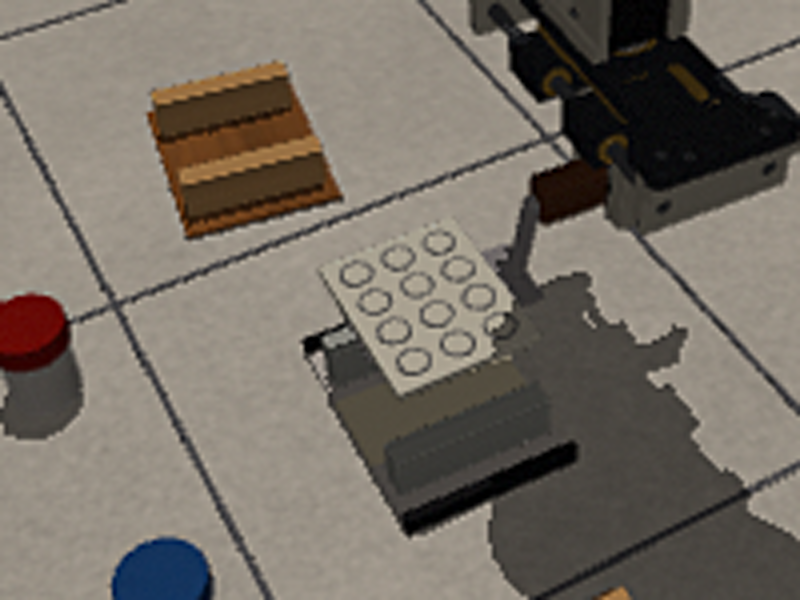

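Run:
```python
from h import *
f=dict(np.load('last_scene.npz'))
def pt(zx,z): return (onplane(f,np.array(zx)/4.+[130,120]-.375,z)[:,:2]*1000).round(1)
p=pt([(319,269),(449,221),(534,340),(402,394)],.0855);print('plate',p,p.mean(0), (p[1]+p[3])/2)
im=cv2.imread('pics/scene2.png')[180:255,195:280]; cv2.imwrite('pics/stand2.png',cv2.resize(im,None,fx=8,fy=8,interpolation=cv2.INTER_CUBIC))
```

```text
plate [[659.5 -32.9]
 [583.5 -30.3]
 [587.7  67.3]
 [660.2  65. ]] [622.725  17.275] [621.85  17.35]
```

View pics/stand2.png

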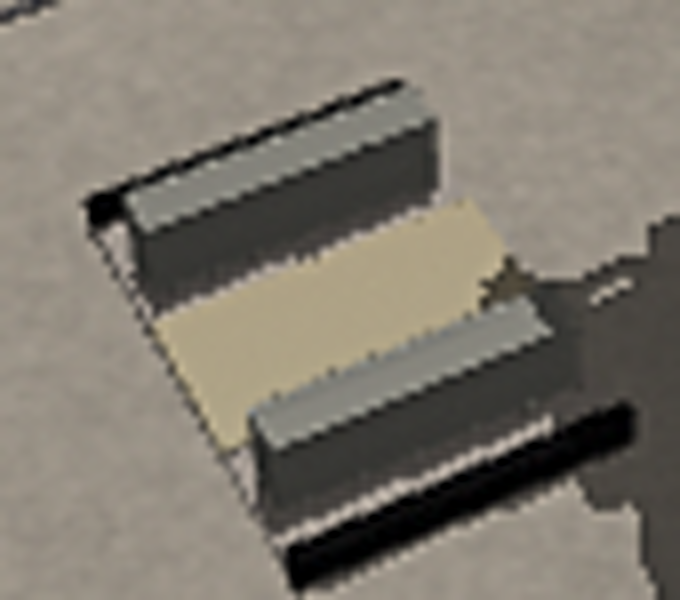

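Run:
```python
from h import *
f=dict(np.load('last_scene.npz'))
def pt(zx,z): return (onplane(f,np.array(zx)/8.+[195,180]-.44,z)[:,:2]*1000).round(1)
a=pt([(127,203),(407,88),(437,120),(143,235)],.032);b=pt([(250,410),(530,300),(555,330),(268,447)],.032);print(a,b,a.mean(0),b.mean(0),(a.mean(0)+b.mean(0))/2)
```

```text
[[663.8 -31.9]
 [576.5 -31.3]
 [575.2 -16. ]
 [664.9 -19. ]] [[666.3  49.3]
 [585.8  54.2]
 [585.3  66.3]
 [667.6  62.2]] [620.1  -24.55] [626.25  58.  ] [623.175  16.725]
```

Seen by the same camera, the plate centre is at (622,17) mm and the stand centre at (623,17), so they agree to about 1 mm. I'll lower gently.

```bash
python3 -m handwheel '[[0,0,-0.2,0],[0,0,-0.4,0],[0,0,-0.6,0],[0,0,-0.7,0],[0,0,-0.7,0],[0,0,-0.6,0],[0,0,-0.4,0],[0,0,-0.3,0],[0,0,-0.2,0],[0,0,0,0]]';  python3 -m handwheel '[[0,0,-0.1,0],[0,0,-0.1,0],[0,0,-0.1,0],[0,0,-0.1,0],[0,0,-0.1,0],[0,0,-0.1,0],[0,0,-0.1,0],[0,0,-0.1,0],[0,0,-0.1,0],[0,0,-0.1,0],[0,0,-0.1,0],[0,0,-0.1,0],[0,0,-0.2,0],[0,0,-0.3,0],[0,0,-0.3,0],[0,0,-0.2,0],[0,0,0,0]]'
python3 - <<'E'
from h import *
grab('scene','scene8'); grab('top','top8')
g=dict(np.load('last_scene.npz')); cv2.imwrite('pics/scene8z.png',cv2.resize(g['image'][120:270,130:330,::-1],None,fx=4,fy=4,interpolation=cv2.INTER_CUBIC))
E
python3 plate.py .034 .05 .621 .016
```

```text
t: 15.0
eef_pos: [0.5115, 0.0195, 0.2434]
ee_rot: [-3.141, -0.0, 3.086]
force: [-0.4, 0.7, -2.1]
width: 0.0176
t: 16.7
eef_pos: [0.5114, 0.0195, 0.2212]
ee_rot: [-3.141, -0.001, 3.086]
force: [-0.5, -0.7, -2.0]
width: 0.0177
rect ((622.0987548828125, 16.79448699951172), (100.89130401611328, 82.48676300048828), 87.94593048095703) slopes [-0.0022  0.0019] ztop 0.037998241885282044 1156
[0.51158665 0.01955082 0.22158606] [-3.14151384e+00 -1.20810727e-04  3.08640618e+00]
```

View pics/scene8z.png

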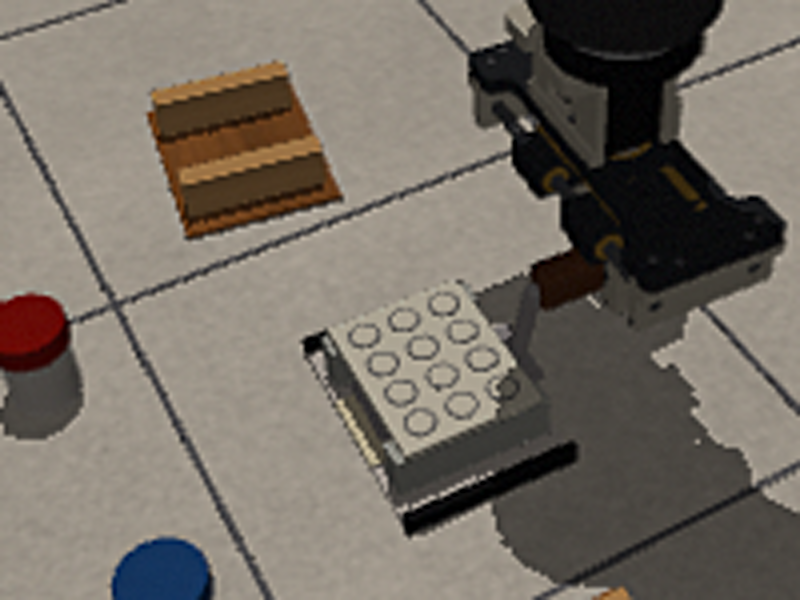

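```bash
python3 -m handwheel '[[-0.3,0.02,0,0],[-0.7,0.04,0,0],[-1,0.05,0,0],[-1,0.05,0,0],[-1,0.05,0,0],[-1,0.06,0,0],[-1,0.06,0,0],[-1,0.06,0,0],[-1,0.06,0,0],[-1,0.06,0,0],[-0.8,0.04,0,0],[-0.5,0.02,0,0],[0,0,0,0],[0,0,0,0]]'
python3 - <<'E'
from h import *
grab('scene','scene9'); grab('top','top9')
g=dict(np.load('last_scene.npz')); cv2.imwrite('pics/scene9z.png',cv2.resize(g['image'][120:270,130:330,::-1],None,fx=4,fy=4,interpolation=cv2.INTER_CUBIC))
E
python3 plate.py .034 .05 .621 .016
```

```text
t: 18.2
eef_pos: [0.4088, 0.0254, 0.2218]
ee_rot: [3.141, 0.001, 3.087]
force: [0.6, -0.1, -1.9]
width: 0.0175
rect ((621.0250244140625, 16.349472045898438), (100.15361022949219, 80.1336669921875), 88.81977844238281) slopes [-0.0005  0.0004] ztop 0.03797008005403882 1220
[0.4089568  0.02538884 0.22171182] [3.14148760e+00 3.02089910e-04 3.08642604e+00]
```

View pics/scene9z.png

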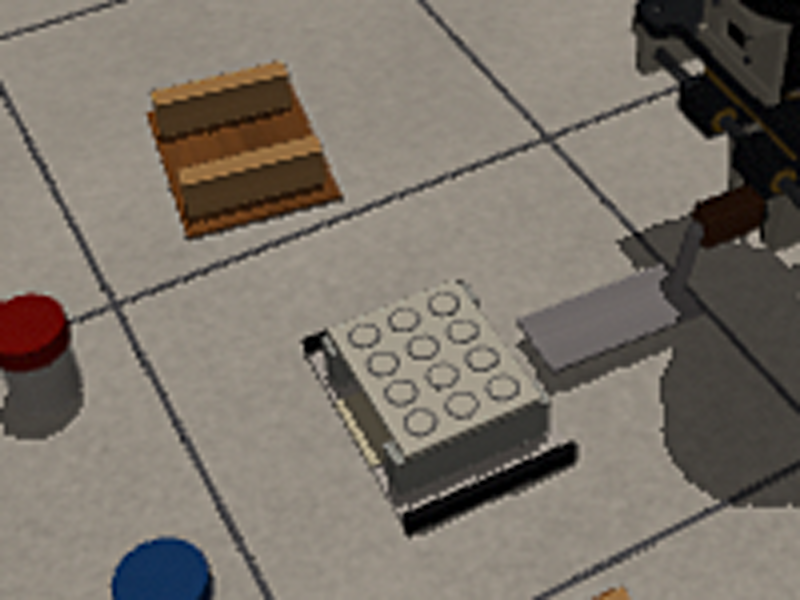

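View pics/top9.png

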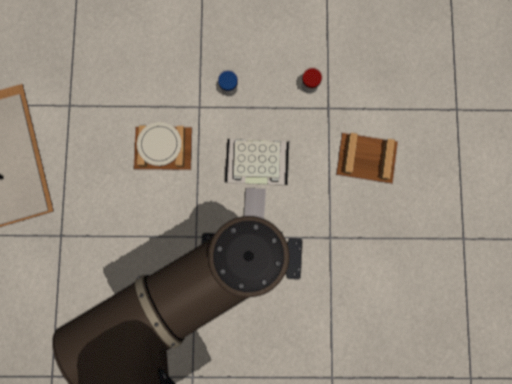

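The plate sits centred on the stand and the blade is out. I'll move sideways and lay the spatula down.

```bash
python3 -m handwheel '[[0,-0.5,0,0],[0,-1,0,0],[0,-1.5,0,0],[0,-1.5,0,0],[0,-1.5,0,0],[0,-1.5,0,0],[0,-1.5,0,0],[0.5,-1.5,0,0],[0.5,-1,-0.2,0],[0,-0.5,-0.3,0],[0,0,-0.3,0],[0,0,-0.3,0],[0,0,-0.2,0],[0,0,-0.1,0],[0,0,-0.05,0],[0,0,0,0],[0,0,0,0]]'; python3 -m handwheel '[[0,0,0,0],[0,0,0,0],[0,0,0,0],[0,0,0,0],[0,0,0,0],[0,0,0,0],[0,0,0,0],[0,0,0,0],[0,0,0,0],[0,0,0,0],[0,0,0,0],[0,0,0,0]]' 0
```

```text
t: 20.0
eef_pos: [0.4183, -0.0944, 0.2076]
ee_rot: [-3.142, -0.0, 3.087]
force: [-4.1, 1.4, 6.6]
width: 0.0178
t: 21.2
eef_pos: [0.4185, -0.0948, 0.2072]
ee_rot: [3.142, -0.0, 3.086]
force: [-0.0, -0.4, -0.4]
width: 0.0875
```

```bash
python3 -m handwheel '[[0,0,0.5,0],[0,0,1.5,0],[0,0,3,0],[0,0,3,0],[0,0,3,0],[0,0,2,0],[0,0,1,0],[0,0,0,0],[-0.5,2,0,0],[-0.5,4,0,0],[0,4,0,0],[0,4,0,0],[0,4,0,0],[0,4,0,0],[0,4,0,0],[0,2,0,0],[0,0,0,0],[0,0,0,0]]'
python3 - <<'E'
from h import *
grab('scene','scene10'); f=grab('top','top10')
P=cloud(f); hs=cv2.cvtColor(f['image'],cv2.COLOR_RGB2HSV)
g=dict(np.load('last_scene.npz')); Q=cloud(g)
T=np.array([.4185,-.0948]); ax=np.array([np.cos(-.055),np.sin(-.055)]); n=np.array([-ax[1],ax[0]])
for nm,X,d in(('top',P,f['depth']),('scene',Q,g['depth'])):
    a=(X[...,:2]-T)@ax; b=(X[...,:2]-T)@n; z=X[...,2]
    m=(d>0)&(abs(b)<.012)&(abs(a)<.06)&(z>.05)&(z<.08)
    if m.sum()>5: print(nm,'handle top',m.sum(),a[m].min(),a[m].max(),np.median(z[m]),np.polyfit(a[m],z[m],1))
# plate yaw/pos via top z=.038
m=(abs(P[...,0]-.621)<.07)&(abs(P[...,1]-.0165)<.07)&(P[...,2]>.034)
p=P[m]; print('top plate',cv2.minAreaRect((p[:,:2]*1000).astype(np.float32)),np.median(p[:,2]))
m=(abs(P[...,0]-.65)<.07)&(abs(P[...,1]-.23)<.07)&(P[...,2]>.035); print('round',P[m][:,:2].mean(0))
E
python3 plate.py .034 .05 .621 .016
```

```text
t: 23.0
eef_pos: [0.4081, 0.1853, 0.3457]
ee_rot: [-3.139, -0.002, 3.087]
force: [-1.0, -1.1, 0.1]
width: 0.0878
top handle top 395 -0.04652244736059624 0.05192253615729734 0.05872449904812579 [-0.00363368  0.05867007]
scene handle top 256 -0.04685992695906011 0.051087229642849 0.05867583496058082 [-0.00670048  0.05748881]
top plate ((623.8321533203125, 17.25006866455078), (87.77483367919922, 99.46937561035156), 0.07234033942222595) 0.037423840284258755
round [0.65408184 0.23349199]
rect ((621.081298828125, 16.071311950683594), (101.38826751708984, 79.93742370605469), 88.5542984008789) slopes [0.002  0.0022] ztop 0.03804342955285313 1200
[0.40828389 0.18456369 0.34624662] [-3.14019062e+00 -1.33169846e-03  3.08595982e+00]
```

View pics/top10.png

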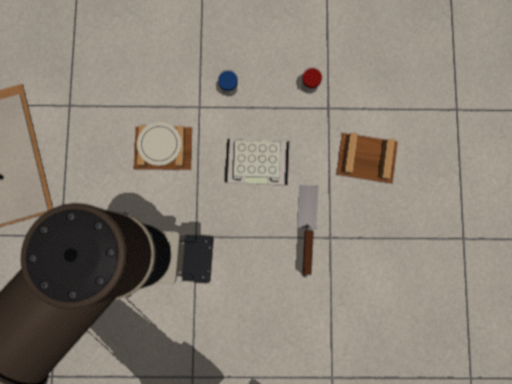

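View pics/scene10.png

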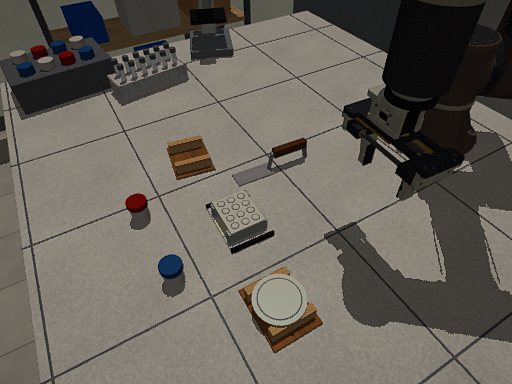

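The plate is flat and centred on the stand at (258,158). The spatula lies flat on the bench at (308,230), away from everything. The round plate is unmoved.

```bash
python3 -c "
from station import arm
print(arm.job_done())"
```

```text
the job is handed in; nothing more can be done
None
```

The spot plate is on the light stand, the spatula is lying on the bench with the gripper open, and I handed the job in at about 23 s of the 59 s allowed. The hand-in reports no verdict.

**What I did:** I gripped the spatula by its handle and slid the blade under the plate on its rack. I lifted it until the plate's centre was at about 0.082 m, carried it level and lowered it slowly onto the rails. Then I drew the blade out, moved the spatula aside, laid it down and let go.

**Last checks:**

| Item | Measured | Allowed |
|---|---|---|
| Plate centre from stand centre | about 1 to 2 mm (scene camera) | under 18 mm |
| Plate top height | 38 mm, so its centre is at about 35 mm | centre 31 to 39 mm |
| Plate tilt | about 0.003 rad | under 0.06 rad |
| Plate turn relative to the stand | about 1° (scene camera) | under 0.2 rad (11°) |
| Spatula handle top | about 59 mm, so the grip is at about 47 mm | grip 43 to 53 mm |
| Spatula tilt | under 0.01 rad along the handle | under 0.1 rad |

- **Spatula clearance:** it lies clear of the stand and both plates.
- **Round plate:** it looks unmoved in both views.
- **One disagreement:** the top camera's depth outline of the plate came out 88 mm long instead of 80 mm, probably because it takes in the rail ends. I relied on the scene camera there; the top view's centre is still within 3 mm of the stand's.

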